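# Tug the instrument cases and snap shut any undone catch

### The job

Check that the three black instrument cases are latched: working from the robot's left to its right, pull up on each lid's red handle until the catch stops it or the lid starts to open, only a short tug and never wide open. Wherever a lid comes up, its yellow catch is undone (it may be one case or two): press that lid fully down again and snap its catch shut, at once or after the last tug, so that all three cases end closed and latched. Leave the other things on the desk where they are.

Things in the scene. Friction and masses are not known exactly. Their poses are not given: they have to be found in the camera images.
- case_a: black hard instrument case, 160 mm deep x 148 wide x 62 thick, on an aluminium stand fixed to the table; case_a, b, c are alike. It slopes 25 degrees: low front edge, lid facing up and away from the robot. Origin at table level under its middle; x points level from front (catch, far side) to back (hinge, robot side), z up. Slope axes: u (up the slope) = cos25 x + sin25 z; n (square out of the lid) = -sin25 x + cos25 z
- case_b: second case, exactly like case_a, same axes. One case stands at the left (y about +0.28 m), one in the middle (y about 0), one at the right (y about -0.28); which of a, b, c stands where varies, as do positions (40 mm) and yaw (pi, give or take 0.25 rad)
- case_c: third case, exactly like case_a, same axes. The lid's top face is about 127 mm above the table at its middle, about 93 mm at its front edge; the handle's middle is 140 mm above the table
- lid_a_grip (a point): middle of the red bar handle on the lid of case_a: round bar 12 mm thick, 84 mm long along y, centre 24 mm above the lid's top face (18 mm free air beneath), 60 mm behind its front edge. Axes are u, y, n of the case, tipping with the lid. Grip with the fingers coming along -n (tool leaning 25 degrees from vertical) and closing along u. Hinge line: 100 mm further along +u, 44 mm lower along n
- lid_b_grip (a point): middle of the red bar handle on the lid of case_b: round bar 12 mm thick, 84 mm long along y, centre 24 mm above the lid's top face (18 mm free air beneath), 60 mm behind its front edge. Axes are u, y, n of the case, tipping with the lid. Grip with the fingers coming along -n (tool leaning 25 degrees from vertical) and closing along u. Hinge line: 100 mm further along +u, 44 mm lower along n
- lid_c_grip (a point): middle of the red bar handle on the lid of case_c: round bar 12 mm thick, 84 mm long along y, centre 24 mm above the lid's top face (18 mm free air beneath), 60 mm behind its front edge. Axes are u, y, n of the case, tipping with the lid. Grip with the fingers coming along -n (tool leaning 25 degrees from vertical) and closing along u. Hinge line: 100 mm further along +u, 44 mm lower along n
- lid_a (a joint): lid of case_a: 0 = fully down, grows as it opens upward (rad, to 1.2). About 150 g with a stiff hinge: it tends to stay where it is left; an unlatched lid needs about 2.5 to 4 N at the handle. With the catch shut the lid has a little play: the handle lifts about 4 mm (0.04 rad), then the catch stops it firmly. Every lid starts at 0
- lid_b (a joint): lid of case_b: 0 = fully down, grows as it opens upward (rad, to 1.2). About 150 g with a stiff hinge: it tends to stay where it is left; an unlatched lid needs about 2.5 to 4 N at the handle. With the catch shut the lid has a little play: the handle lifts about 4 mm (0.04 rad), then the catch stops it firmly. Every lid starts at 0
- lid_c (a joint): lid of case_c: 0 = fully down, grows as it opens upward (rad, to 1.2). About 150 g with a stiff hinge: it tends to stay where it is left; an unlatched lid needs about 2.5 to 4 N at the handle. With the catch shut the lid has a little play: the handle lifts about 4 mm (0.04 rad), then the catch stops it firmly. Every lid starts at 0
- catch_a_push (a point): where to push on the outer (front) face of the yellow catch of case_a: a flap 60 wide x 60 tall (along n) x 6 mm in front of the lid's front edge, hinged 40 mm below this point. The flap's top edge is 12 mm above it, about 3 mm above the lid's top face. When shut this point is 83 mm down the slope (-u) and 32 mm lower (-n) than the handle's middle with the lid down. Push along +u to shut
- catch_b_push (a point): where to push on the outer (front) face of the yellow catch of case_b: a flap 60 wide x 60 tall (along n) x 6 mm in front of the lid's front edge, hinged 40 mm below this point. The flap's top edge is 12 mm above it, about 3 mm above the lid's top face. When shut this point is 83 mm down the slope (-u) and 32 mm lower (-n) than the handle's middle with the lid down. Push along +u to shut
- catch_c_push (a point): where to push on the outer (front) face of the yellow catch of case_c: a flap 60 wide x 60 tall (along n) x 6 mm in front of the lid's front edge, hinged 40 mm below this point. The flap's top edge is 12 mm above it, about 3 mm above the lid's top face. When shut this point is 83 mm down the slope (-u) and 32 mm lower (-n) than the handle's middle with the lid down. Push along +u to shut
- catch_a (a joint): catch of case_a: 0 = shut, its hook over the steel lip of the lid; 0.3 rad = undone, leaning 12 mm outward (-u) at the push point. An over-centre spring keeps it at either end; about 3 N at the push point starts it and it snaps over at mid-travel. The hook passes over the lip only when the lid is down
- catch_b (a joint): catch of case_b: 0 = shut, its hook over the steel lip of the lid; 0.3 rad = undone, leaning 12 mm outward (-u) at the push point. An over-centre spring keeps it at either end; about 3 N at the push point starts it and it snaps over at mid-travel. The hook passes over the lip only when the lid is down
- catch_c (a joint): catch of case_c: 0 = shut, its hook over the steel lip of the lid; 0.3 rad = undone, leaning 12 mm outward (-u) at the push point. An over-centre spring keeps it at either end; about 3 N at the push point starts it and it snaps over at mid-travel. The hook passes over the lip only when the lid is down
- meter: white hand-held blood meter, 62 x 100 x 22 mm, loose, lying beyond the cases, left of the middle; origin under its centre
- sanitiser: clear bottle with blue cap, 56 mm across, 150 mm tall, loose, standing left of the left case; origin under its centre
- tape_roll: white roll of tape, 90 mm across, 25 mm tall, loose, lying beyond the cases, right of the middle; origin under its centre
Not all that is in view belongs to the job. What is shaped like the case_c but green is not meant.

How it is judged (in metres and radians):
On the way, in this order (a step that is already met when the one before it is completed fails the run):
1. the left case has been tugged: its lid lifted against the catch's play or further (lid joint above 0.025 rad) (((world y of case_a above 0.145 m and value of joint lid_a above 0.025 rad) or (world y of case_b above 0.145 m and value of joint lid_b above 0.025 rad) or (world y of case_c above 0.145 m and value of joint lid_c above 0.025 rad))), for 0.1 s.
2. the middle case has been tugged: its lid lifted against the catch's play or further (lid joint above 0.025 rad) (((world y of case_a between -0.145 and 0.145 m and value of joint lid_a above 0.025 rad) or (world y of case_b between -0.145 and 0.145 m and value of joint lid_b above 0.025 rad) or (world y of case_c between -0.145 and 0.145 m and value of joint lid_c above 0.025 rad))), for 0.1 s.
3. the right case has been tugged: its lid lifted against the catch's play or further (lid joint above 0.025 rad) (((world y of case_a below -0.145 m and value of joint lid_a above 0.025 rad) or (world y of case_b below -0.145 m and value of joint lid_b above 0.025 rad) or (world y of case_c below -0.145 m and value of joint lid_c above 0.025 rad))), for 0.1 s.
At the end, for the whole second after the job is handed in: All three catches are shut (joint below 0.06 rad) and all three lids are down under them (joint below 0.065 rad, which includes the catch's play) (value of joint each of catch_a, catch_b, catch_c below 0.06 rad and value of joint each of lid_a, lid_b, lid_c below 0.065 rad); the robot touches nothing.
It fails at once if a loose bystander (meter, bottle, tape roll) is moved more than 30 mm (distance of any of meter, sanitiser, tape_roll from where it was at the start of the episode above 0.03 m).
It fails at once if a lid is opened wide (over 0.6 rad, about 60 mm at the handle) (value of joint any of lid_a, lid_b, lid_c above 0.6 rad).
It also fails if it takes over 72 s, if anything falls off the work surface, if the arm or the gripper's body presses on something with over 40 N, if the wrist force passes 120 N, or if a joint passes its speed limit or range.

### The arm

A 6-joint arm with a two-finger parallel gripper is mounted at the origin on the work surface. World frame = base frame: x ahead of the robot, y to its left, z up, the work surface at z = 0. Lengths are in mm, angles in rad, forces in N, time in s.
With the tool pointing down it reaches from about 375 to 900 mm from the base axis. Payload 3.1 kg.
Tool frame: the origin (TCP) lies between the finger pads; the fingertips stand 22 mm ahead of it and the grasp point (between the pads) lies 3 mm ahead of it (nose_length is the distance from the TCP to the fingertips, in mm); z points along the fingers, y is the line along which they close (so a half turn about z gives the same grasp; the last joint's range is limited). The gripper opens to 87 mm and grips with 3 to 60 N. Pads are 19 mm wide; open, the fingers measure 117 mm over their backs; the gripper's body (75 mm by 190 mm) begins 51 mm behind the grasp point.
Start: joints at [-1.419, 0.527, 1.433, -0, 1.181, -0.178], TCP at [203.022, -591.083, 244.548] pointing down, gripper open.
Joint ranges: [-3.08, 3.08], [-0.75, 2.2], [0.22, 2.44], [-1.43, 4.57], [0, 2.65], [-2.85, 2.85]. Speed limits (rad/s): [2.79, 2.79, 3.14, 3.14, 3.14, 3.14].

### API

Orientations are given as a unit quaternion [w, x, y, z].
In Python, from workcell import * gives the robot as it stands. The module is installed in compiled form; this text tells all that it offers.
- The arm moves only by the shell command python3 -m creep 'ROWS' [OPENING] [FORCE]. ROWS is text: rows parted by semicolons, each of 6 numbers parted by spaces: the shift along the world's x, y, z in m, then the turn, a rotation vector about the world's x, y, z in degrees. In form: dx dy dz wx wy wz; .... A call has exactly 10 rows; each row shifts and turns the commanded pose from where the row before left it; what a row does not reach is not made up. A row lasts 1/10 s, in which the tool goes at most 50 mm and 8.59 degrees, less where a joint would pass 70% of its speed; a pose out of reach is approached as far as the arm can. A call with a gripper value outside its range is refused whole. OPENING is the opening in per cent of the stroke, from 0 (shut) to 100 (fully open), set as the call begins (- or left out, the last holds). The fingers move at their own pace and stop on an object; FORCE is the grip in N (left out, the last holds). Time passes only in rows, so rows that do not move let the fingers close, or fill a call up. It gives the time, the measured TCP pose, the force, the opening and the grip force at its end, in the units of the state.
- read_state(): the state, without advancing time (a new reading comes with each control period).
- camera(name): name is "scene" or "side" or "wrist"; returns the picture (480x640x3 uint8, red, green, blue); there is no depth.
- camera_info(name): a dict with "fx", "fy", "cx", "cy" (pixels), "T" (4x4, takes a point from camera to world coordinates). Camera axes: x right, y down, z forward; pixel columns grow to the right and rows downward; lengths in mm; the calibration is good to about 2 mm. A picture is of the moment at which its call begins: read the wrist's pose just before it. camera_info takes no time and is no camera call; for the wrist camera it gives the pose at the moment of the call.
- sign_off(): hands the job in; it is judged then, once.
The state is a dict: "time": time; "joint_pos": joint angles; "dq": joint speeds; "tau": joint torques, N m; "tcp_pos": TCP position; "eef_rot": TCP orientation; "ft_force": force on the tool from outside, world axes, zero at the start; "moment": the same for the moment, N m; "finger_gap": finger opening in mm; "grasp_force": force on a finger pad.
Only numpy, scipy, OpenCV 4.12 (cv2) and the standard library are available. Lean on these libraries where they do the work, as an engineer would, in place of code of your own. Each camera call takes 0.05 s, during which the arm holds its last target. There are 200 camera calls.

## Working session

There is one attempt and no reset: what is moved stays moved. The work goes in short steps, Python scripts to look and compute and a shell command to move; the robot and the scene stay as the last step left them, time stands still between calls to the robot, and variables do not carry over. Pictures are saved under pics/ and viewed, at most 10 in all, crops included, and the job is handed in when it is done.

```bash
mkdir -p pics; python3 - <<'E'
from workcell import *
import cv2,numpy as np
np.set_printoptions(precision=3,suppress=True)
for n in ["scene","side"]:
    im=camera(n); cv2.imwrite(f"pics/{n}0.png",im[:,:,::-1]); c=camera_info(n); print(n,c["fx"],c["fy"],c["cx"],c["cy"]);print(np.array(c["T"]))
s=read_state();print(s)
E
```

```text
scene 446.52427678210336 446.52427678210336 320.5608873811809 238.16744431424152
[[   0.017    0.573   -0.819 1449.789]
 [   1.      -0.018    0.008    3.356]
 [  -0.01    -0.819   -0.573  757.874]
 [   0.       0.       0.       1.   ]]
side 453.99568973117164 453.99568973117164 323.3537780150969 240.1829003089868
[[  -0.945   -0.26     0.2    290.788]
 [  -0.328    0.726   -0.604  742.964]
 [   0.012   -0.636   -0.772 1004.723]
 [   0.       0.       0.       1.   ]]
{'time': 0.1, 'joint_pos': array([-1.419,  0.528,  1.434, -0.   ,  1.181, -0.178]), 'dq': array([-0.   , -0.001, -0.003,  0.   ,  0.001, -0.   ]), 'tau': array([ -0.001, -44.098, -17.715,   0.064,   0.053,  -0.   ]), 'tcp_pos': array([ 202.901, -590.469,  243.643]), 'eef_rot': array([-0.001,  0.986,  0.165, -0.   ]), 'ft_force': array([ 0.653, -0.65 ,  1.49 ]), 'moment': array([-0.006,  0.004,  0.028]), 'grasp_force': 0.0, 'finger_gap': 87.15130213388551}
```

View pics/scene0.png

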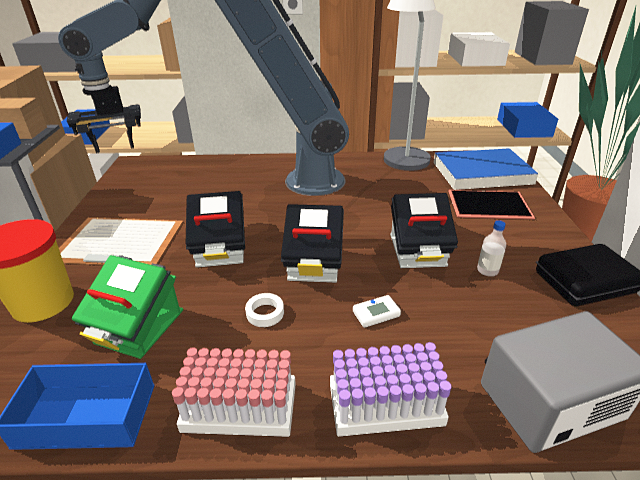

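View pics/side0.png

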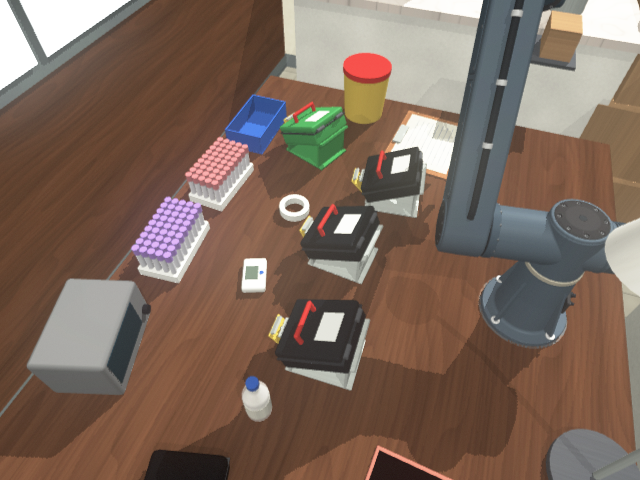

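The left case is at scene (424,219), the middle at (312,234) and the right at (213,217). The green look-alike at (110,298) is the decoy, and the black pouch at (590,272) has no handle. The three with a black lid, red bar and stand fit the description.

```bash
cat > h.py <<'E'
import cv2,numpy as np
from workcell import camera,camera_info,read_state
from scipy.spatial.transform import Rotation as R
np.set_printoptions(precision=3,suppress=True)
def ray(c,p):
    T=np.array(c["T"]);d=T[:3,:3]@[(p[0]-c["cx"])/c["fx"],(p[1]-c["cy"])/c["fy"],1];return T[:3,3],d/np.linalg.norm(d)
def plane(c,p,z): o,d=ray(c,p);return o+d*(z-o[2])/d[2]
def tri(c1,p1,c2,p2):
    o1,d1=ray(c1,p1);o2,d2=ray(c2,p2);s=np.linalg.lstsq(np.c_[d1,-d2],o2-o1,rcond=None)[0]
    a,b=o1+s[0]*d1,o2+s[1]*d2;return (a+b)/2,np.linalg.norm(a-b)
def redmask(im):
    h=cv2.cvtColor(im,cv2.COLOR_RGB2HSV);return (((h[...,0]<6)|(h[...,0]>174))&(h[...,1]>180)&(h[...,2]>80)).astype(np.uint8)
E
python3 - <<'E'
from h import *
I={}
for n in["scene","side"]:
    im=cv2.imread(f"pics/{n}0.png")[:,:,::-1];m=redmask(im);k,l,st,ce=cv2.connectedComponentsWithStats(m)
    c=camera_info(n)
    for i in range(1,k):
        if st[i,4]<40:continue
        pts=np.argwhere(l==i)[:,::-1].astype(np.float32)
        r=cv2.minAreaRect(pts);b=cv2.boxPoints(r)
        e=[ (b[j]+b[(j+1)%4])/2 for j in range(4)]
        e=e[0::2] if np.linalg.norm(e[0]-e[2])>np.linalg.norm(e[1]-e[3]) else e[1::2]
        P=[plane(c,q,140) for q in e];print(n,st[i],"ends",np.array(e).ravel(),"mid",(P[0]+P[1])/2,"len",np.linalg.norm(P[0]-P[1]),"dir",np.degrees(np.arctan2(*(P[0]-P[1])[[0,1]])))
im=cv2.imread("pics/scene0.png");a=cv2.resize(im[185:285,180:460],None,fx=2.8,fy=2.8,interpolation=2)
b=cv2.resize(im[250:360,60:190],None,fx=2.5,fy=2.5);o=np.zeros((600,784,3),np.uint8);o[:280]=a[:,:784];o[300:575,:325]=b;cv2.imwrite("pics/crop.png",o)
E
```

```text
scene [194 213  38  13 220] ends [230.914 217.053 194.037 220.406] mid [ 470.466 -265.229  140.   ] len 93.70638615346556 dir -8.061718854276846
scene [408 216  39  10 221] ends [446.111 219.448 407.925 220.68 ] mid [494.55  285.317 140.   ] len 98.24224437749899 dir -1.5582224855104656
scene [   0  220   56   48 2068] ends [  0.  243.5  55.  243.5] mid [ 567.397 -690.996  140.   ] len 133.43456199058838 dir -178.25531075259627
scene [292 228  39  11 229] ends [291.928 232.454 330.101 233.577] mid [543.946 -10.805 140.   ] len 94.04895710319155 dir -175.23649292329088
scene [ 87 290  45  18 249] ends [ 86.515 291.723 131.2   304.29 ] mid [ 765.922 -423.792  140.   ] len 113.25802076676068 dir -159.07318825877567
```

View pics/crop.png

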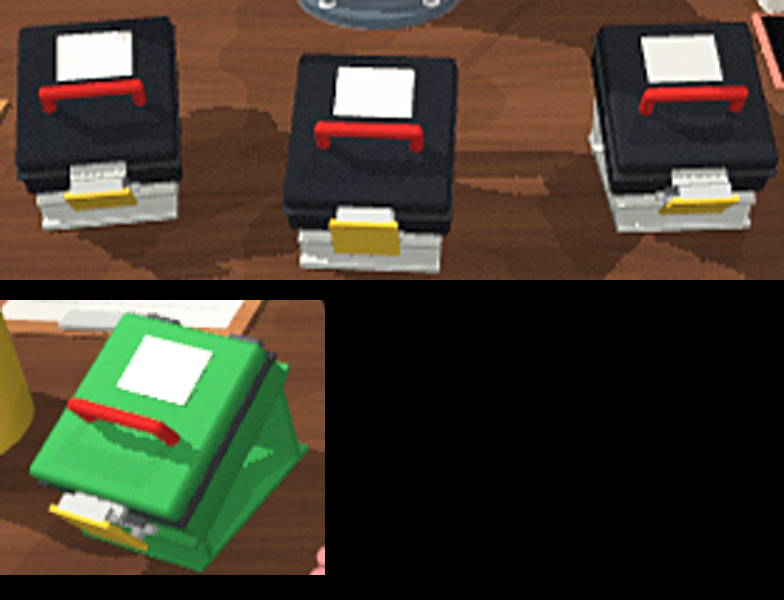

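The crop shows three black cases with red handles. The left and right catches seem to lean out, the middle one looks shut, and the green case is plainly the decoy. Next I refine the handle position using both views.

```bash
python3 - <<'E'
from h import *
I={};C={n:camera_info(n) for n in["scene","side"]}
G={"L":(494,285),"M":(544,-11),"R":(470,-265)}
for n in C:
    im=cv2.imread(f"pics/{n}0.png")[:,:,::-1].astype(int);c=C[n];T=np.array(c["T"])
    m=((im[...,0]>90)&(im[...,1]<0.42*im[...,0])&(im[...,2]<0.45*im[...,0])).astype(np.uint8)
    k,l,st,ce=cv2.connectedComponentsWithStats(m)
    for g,(x,y) in G.items():
        q=T[:3,:3].T@(np.array([x,y,140])-T[:3,3]);p=np.array([q[0]/q[2]*c["fx"]+c["cx"],q[1]/q[2]*c["fy"]+c["cy"]])
        i=min((i for i in range(1,k) if st[i,4]>30),key=lambda i:np.linalg.norm(ce[i]-p))
        v,u=np.nonzero(l==i)
        print(n,g,p,st[i])
        # bar ridge: upper edge (scene) / along-bar for side via PCA trimmed of legs
        if n=="scene":
            us=np.arange(u.min(),u.max()+1);t=np.array([v[u==a].min() for a in us]);hh=12*c["fx"]/q[2]
            f=np.polyfit(us[4:-4],t[4:-4],1);e=[(us[0]+hh*0,0),(us[-1]+1,0)]
            P=[plane(c,(a,np.polyval(f,a)+hh/2-.0),140) for a in (us[0]-.0,us[-1]+0.)]
        else:
            vs=np.arange(v.min(),v.max()+1);t=np.array([u[v==a].mean() for a in vs]);w=[(u[v==a].max()-u[v==a].min()+1) for a in vs];print(w)
            s=slice(8,-8);f=np.polyfit(vs[s],t[s],1);P=[plane(c,(np.polyval(f,a),a),140) for a in (vs[0],vs[-1])]
        P=np.array(P);d=P[1]-P[0]
        if d[1]<0:d=-d
        print("  mid",P.mean(0),"len",np.linalg.norm(d),"angle of bar from y (ccw)",np.degrees(np.arctan2(-d[0],d[1])))
E
```

```text
scene L [426.874 219.949] [408 215  39  11 231]
  mid [486.309 286.939 140.   ] len 97.29930922639032 angle of bar from y (ccw) -1.2838297986743583
scene M [310.886 233.027] [292 228  39  12 251]
  mid [536.069 -10.857 140.   ] len 94.2434559266216 angle of bar from y (ccw) -5.240388840735477
scene R [212.689 218.623] [194 213  38  13 231]
  mid [ 460.36  -267.027  140.   ] len 94.7986755894882 angle of bar from y (ccw) 6.76955845039943
side L [299.492 316.062] [294 301  22  44 264]
[np.int64(3), np.int64(5), np.int64(5), np.int64(8), np.int64(8), np.int64(9), np.int64(10), np.int64(11), np.int64(12), np.int64(12), np.int64(10), np.int64(6), np.int64(5), np.int64(6), np.int64(5), np.int64(5), np.int64(6), np.int64(5), np.int64(6), np.int64(5), np.int64(5), np.int64(6), np.int64(5), np.int64(6), np.int64(5), np.int64(5), np.int64(5), np.int64(5), np.int64(6), np.int64(5), np.int64(5), np.int64(5), np.int64(5), np.int64(6), np.int64(6), np.int64(6), np.int64(7), np.int64(6), np.int64(6), np.int64(7), np.int64(6), np.int64(5), np.int64(4), np.int64(1)]
  mid [484.256 296.352 140.   ] le
[... 354 characters left out ...]
int64(5), np.int64(5), np.int64(5), np.int64(5), np.int64(5), np.int64(4), np.int64(4), np.int64(4), np.int64(3), np.int64(4), np.int64(4), np.int64(4), np.int64(3), np.int64(1)]
  mid [535.316  -1.419 140.   ] len 121.83154596460948 angle of bar from y (ccw) -8.637996401328829
side R [375.742 161.005] [377 151   7  21  71]
[np.int64(2), np.int64(3), np.int64(4), np.int64(4), np.int64(4), np.int64(3), np.int64(4), np.int64(4), np.int64(3), np.int64(3), np.int64(3), np.int64(4), np.int64(4), np.int64(3), np.int64(3), np.int64(4), np.int64(4), np.int64(4), np.int64(3), np.int64(3), np.int64(2)]
  mid [ 459.107 -269.965  140.   ] len 89.12139511627608 angle of bar from y (ccw) 9.050880423095277
```

```bash
cat >> h.py <<'E'
H={"L":[485.5,288,140],"M":[535.7,-10,140],"R":[460,-267,140]};TH={"L":0,"M":-5.5,"R":7.5}
def axes(th):
    r=R.from_euler("z",th,degrees=True).as_matrix();s,c=np.sin(np.radians(25)),np.cos(np.radians(25))
    return r@[-c,0,s],r@[s,0,c],r@[0,1,0]   # u,n,bar dir(+world y)
def plan(h,th,du,dn,dy=0,rows=10):
    """TCP goal at handle + du*u + dn*n (mm)"""
    u,n,y=axes(th);s=read_state();q=s["eef_rot"];Rc=R.from_quat([q[1],q[2],q[3],q[0]])
    Rt=R.from_matrix(np.c_[y,-u,-n]);d=np.array(h)+du*u+dn*n+dy*y-s["tcp_pos"];w=np.degrees((Rt*Rc.inv()).as_rotvec())
    print("t",s["time"],"tcp",s["tcp_pos"],"F",s["ft_force"],"gap",s["finger_gap"])
    print("total mm",d,"deg",w,"| row m",np.round(d/1000/rows,4),"deg",np.round(w/rows,2))
E
python3 -c "
from h import *
plan(H['L'],0,0,150,rows=20)"
```

```text
t 0.1 tcp [ 202.901 -590.469  243.643] F [ 0.653 -0.65   1.49 ] gap 87.15130213388551
total mm [345.992 878.469  32.304] deg [15.401 21.604 69.872] | row m [0.017 0.044 0.002] deg [0.77 1.08 3.49]
```

```bash
python3 -m creep '0.017 0.042 0.008 0.77 1.08 3.49;0.017 0.042 0.008 0.77 1.08 3.49;0.017 0.042 0.008 0.77 1.08 3.49;0.017 0.042 0.008 0.77 1.08 3.49;0.017 0.042 0 0.77 1.08 3.49;0.017 0.044 0 0.77 1.08 3.49;0.017 0.044 0 0.77 1.08 3.49;0.017 0.044 0 0.77 1.08 3.49;0.017 0.044 0 0.77 1.08 3.49;0.017 0.044 0 0.77 1.08 3.49' 60 20
python3 -m creep '0.017 0.044 0 0.77 1.08 3.49;0.017 0.044 0 0.77 1.08 3.49;0.017 0.044 0 0.77 1.08 3.49;0.017 0.044 0 0.77 1.08 3.49;0.017 0.044 0 0.77 1.08 3.49;0.018 0.044 0 0.77 1.08 3.49;0.018 0.044 0 0.77 1.08 3.49;0.018 0.044 0 0.77 1.08 3.49;0.018 0.044 0 0.77 1.08 3.49;0.018 0.044 0 0.77 1.08 3.49'
python3 - <<'E'
from h import *
plan(H['L'],0,0,130)
c=camera_info("wrist");im=camera("wrist");cv2.imwrite("pics/wL.png",im[:,:,::-1]);print(np.array(c["T"]),c["fx"])
E
```

```text
time: 1.1
tcp_pos: [373.2, -159.2, 276.5]
eef_rot: [-0.081, 0.885, 0.452, -0.081]
ft_force: [0.2, 0.3, 0.8]
finger_gap: 52.1
grasp_force: 0.0
time: 2.1
tcp_pos: [548.2, 280.8, 276.0]
eef_rot: [-0.153, 0.69, 0.691, -0.153]
ft_force: [0.8, -0.3, 0.2]
finger_gap: 52.3
grasp_force: 0.0
t 2.1 tcp [548.244 280.762 276.024] F [ 0.825 -0.332  0.178] gap 52.26592749783621
total mm [ -7.804   7.238 -18.204] deg [ 0.027  0.031 -0.097] | row m [-0.001  0.001 -0.002] deg [ 0.    0.   -0.01]
[[  0.907   0.123  -0.403 607.19 ]
 [  0.002  -0.958  -0.286 359.353]
 [ -0.422   0.258  -0.869 404.287]
 [  0.      0.      0.      1.   ]] 388.1576219979188
```

View pics/wL.png

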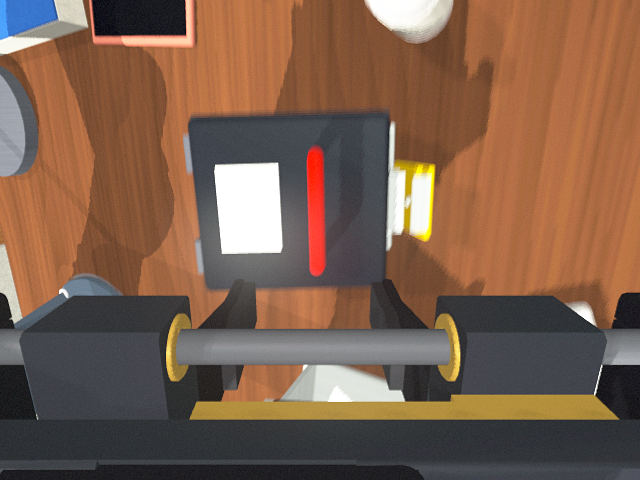

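The wrist view shows the red bar running from (316,147) to (318,275), with the yellow catch leaning out at (415,202). Now measuring from it.

```bash
cat >> h.py <<'E'
def wrist(name):
    c=camera_info("wrist");im=camera("wrist");cv2.imwrite(f"pics/{name}.png",im[:,:,::-1]);return c,im
def bar(c,im,z=140):
    im=im.astype(int);m=((im[...,0]>90)&(im[...,1]<0.42*im[...,0])&(im[...,2]<0.45*im[...,0])).astype(np.uint8)
    k,l,st,ce=cv2.connectedComponentsWithStats(m)
    for i in sorted(range(1,k),key=lambda i:-st[i,4])[:2]:
        if st[i,4]<200: continue
        v,u=np.nonzero(l==i);vx,vy,x0,y0=cv2.fitLine(np.c_[u,v].astype(np.float32),cv2.DIST_HUBER,0,.01,.01).ravel()
        t=(u-x0)*vx+(v-y0)*vy
        P=[plane(c,(x0+a*vx,y0+a*vy),z) for a in(t.min(),t.max())];d=P[1]-P[0];d=d if d[1]>0 else -d
        print("bar px",st[i],"mid",(P[0]+P[1])/2,"len",np.linalg.norm(d),"ccw deg",np.degrees(np.arctan2(-d[0],d[1])))
E
python3 - <<'E'
from h import *
im=cv2.imread("pics/wL.png")[:,:,::-1];bar(camera_info("wrist"),im)
E
```

```text
bar px [ 307  146   19  130 2059] mid [490.679 301.085 140.   ] len 99.88543759860491 ccw deg 1.9434746764425996
```

```bash
python3 - <<'E'
from h import *
plan(H['L'],0,0,130)
c,im=wrist("wL2");bar(c,im);print(np.array(c["T"])[:3,3])
E
```

```text
t 2.15 tcp [550.499 288.12  274.375] F [4.432 4.966 0.656] gap 52.07147756303772
total mm [-10.058  -0.12  -16.555] deg [-0.428  0.246 -0.422] | row m [-0.001 -0.    -0.002] deg [-0.04  0.02 -0.04]
bar px [ 302  162   17  125 1893] mid [486.373 290.102 140.   ] len 98.6288335632958 ccw deg 1.3034403363989624
[608.526 366.049 403.474]
```

```bash
sed -i 's/"L":\[485.5,288,140\]/"L":[486.2,289.5,140]/;s/"L":0,/"L":1,/' h.py; python3 -c "
from h import *
plan(H['L'],1,0,5)"
```

```text
t 2.2 tcp [548.991 284.353 274.364] F [-0.438 -0.156  0.634] gap 52.30845286669868
total mm [ -60.678    5.184 -129.833] deg [-0.133  0.138  0.698] | row m [-0.006  0.001 -0.013] deg [-0.01  0.01  0.07]
```

```bash
python3 -m creep '-0.005 0 -0.010 0 0 0.1;-0.005 0.001 -0.010 0 0 0.1;-0.005 0.001 -0.010 0 0 0.1;-0.005 0.001 -0.010 0 0 0.1;-0.005 0.001 -0.010 0 0 0.1;-0.005 0.001 -0.010 0 0 0.1;-0.005 0 -0.010 0 0 0.1;-0.003 0 -0.007 0 0 0;0 0 0 0 0 0;0 0 0 0 0 0'
python3 -c "
from h import *
c,im=wrist('wL3');plan(H['L'],1,0,5);bar(c,im)"
```

```text
time: 3.2
tcp_pos: [510.2, 284.0, 199.5]
eef_rot: [-0.151, 0.687, 0.694, -0.153]
ft_force: [0.5, 0.0, 1.0]
finger_gap: 52.5
grasp_force: 0.0
t 3.25 tcp [510.526 284.02  199.81 ] F [-0.115 -0.306 -0.263] gap 52.18667307011283
total mm [-22.213   5.516 -55.278] deg [0.011 0.174 0.364] | row m [-0.002  0.001 -0.005] deg [0.   0.02 0.04]
bar px [ 308  167   23  162 3443] mid [486.357 292.859 140.   ] len 94.23675654454108 ccw deg 1.5794685287010313
```

```bash
python3 -m creep '-0.003 0.001 -0.007 0 0 0.1;-0.003 0.001 -0.007 0 0 0.1;-0.003 0.001 -0.007 0 0 0.1;-0.003 0.001 -0.007 0 0 0.1;-0.003 0.001 -0.007 0 0 0.1;-0.003 0.001 -0.007 0 0 0;-0.002 0 -0.007 0 0 0;-0.002 0 -0.006 0 0 0;0 0 0 0 0 0;0 0 0 0 0 0'
python3 -c "
from h import *
c,im=wrist('wL4');plan(H['L'],1,0,5)"
```

```text
time: 4.25
tcp_pos: [488.1, 289.9, 144.5]
eef_rot: [-0.151, 0.684, 0.697, -0.154]
ft_force: [0.2, 0.3, 0.1]
finger_gap: 52.5
grasp_force: 0.0
t 4.3 tcp [488.342 289.928 144.684] F [-0.049  0.273  1.431] gap 51.88263826123536
total mm [-0.03  -0.391 -0.152] deg [ 0.019  0.146 -0.131] | row m [-0. -0. -0.] deg [ 0.    0.01 -0.01]
```

View pics/wL4.png

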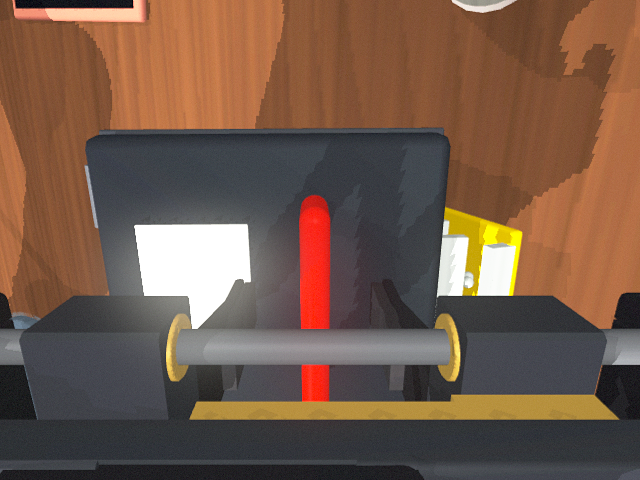

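The bar, at about (315,300), is centred between the fingers, and the catch at (485,260) leans out. Closing the fingers.

```bash
python3 -m creep '0 0 0 0 0 0;0 0 0 0 0 0;0 0 0 0 0 0;0 0 0 0 0 0;0 0 0 0 0 0;0 0 0 0 0 0;0 0 0 0 0 0;0 0 0 0 0 0;0 0 0 0 0 0;0 0 0 0 0 0' 0 30
python3 -c "
from h import *
u,n,y=axes(1);print((44*u+100*n)/109.3)"
```

```text
time: 5.3
tcp_pos: [488.9, 289.9, 144.4]
eef_rot: [-0.15, 0.684, 0.697, -0.153]
ft_force: [2.9, 0.4, -2.0]
finger_gap: 11.0
grasp_force: 30.0
[0.022 0.    0.999]
```

```bash
python3 -m creep '0 0 0.001 0 0 0;0 0 0.001 0 0 0;0 0 0.001 0 0 0;0 0 0.001 0 0 0;0 0 0.001 0 0 0;0 0 0.001 0 0 0;0 0 0.001 0 0 0;0 0 0.001 0 0 0;0 0 0 0 0 0;0 0 0 0 0 0'
```

```text
time: 6.3
tcp_pos: [488.8, 290.0, 152.7]
eef_rot: [-0.15, 0.684, 0.697, -0.153]
ft_force: [4.4, 0.6, -3.3]
finger_gap: 11.2
grasp_force: 30.0
```

The lid came up 8 mm at only about 3 N, so it is unlatched. Pressing it back down.

```bash
python3 -m creep '0 0 -0.002 0 0 0;0 0 -0.002 0 0 0;0 0 -0.002 0 0 0;0 0 -0.002 0 0 0;0 0 -0.001 0 0 0;0 0 -0.001 0 0 0;0 0 -0.001 0 0 0;0 0 0 0 0 0;0 0 0 0 0 0;0 0 0 0 0 0'
```

```text
time: 7.3
tcp_pos: [488.9, 290.0, 144.2]
eef_rot: [-0.15, 0.684, 0.697, -0.153]
ft_force: [5.0, -1.1, 7.3]
finger_gap: 11.0
grasp_force: 30.0
```

```bash
python3 -c "
from h import *
c=camera_info('scene')
for p in [(489,273),(377,316),(264,316)]: print(plane(c,p,0))"
python3 -m creep '0 0 0 0 0 0;0 0 0 0 0 0;0 0 0 0 0 0;0.0042 0 0.0091 0 0 0;0.0042 0 0.0091 0 0 0;0.0042 0 0.0091 0 0 0;0.0042 0 0.0091 0 0 0;0.0042 0 0.0091 0 0 0;0 0 0 0 0 0;0 0 0 0 0 0' 30 30
python3 -m creep '0.02 0 -0.009 0 0 0;0.025 0 -0.012 0 0 0;0.025 0.001 -0.012 0 0 0;0.025 0.001 -0.012 0 0 0;0.023 0 -0.01 0 0 0;0 0 0 0 0 0;0 0 0 0 0 0;0 0 0 0 0 0;0 0 0 0 0 0;0 0 0 0 0 0' 0 20
python3 -c "
from h import *
c,im=wrist('wL5');plan(H['L'],1,-130,-12)"
```

```text
[541.286 457.647   0.   ]
[691.952 142.46    0.   ]
[ 684.803 -125.303    0.   ]
time: 8.3
tcp_pos: [509.2, 289.9, 187.3]
eef_rot: [-0.151, 0.684, 0.697, -0.154]
ft_force: [-0.4, -0.7, -0.4]
finger_gap: 26.4
grasp_force: 0.0
time: 9.3
tcp_pos: [626.5, 292.2, 133.0]
eef_rot: [-0.151, 0.683, 0.698, -0.154]
ft_force: [0.4, -1.1, 0.4]
finger_gap: 0.2
grasp_force: 0.0
t 9.35 tcp [626.633 292.195 132.907] F [ 0.918 -0.299 -0.418] gap 0.5338627871945457
total mm [-27.701  -0.727 -58.724] deg [ 0.016  0.149 -0.166] | row m [-0.003 -0.    -0.006] deg [ 0.    0.01 -0.02]
```

View pics/wL5.png

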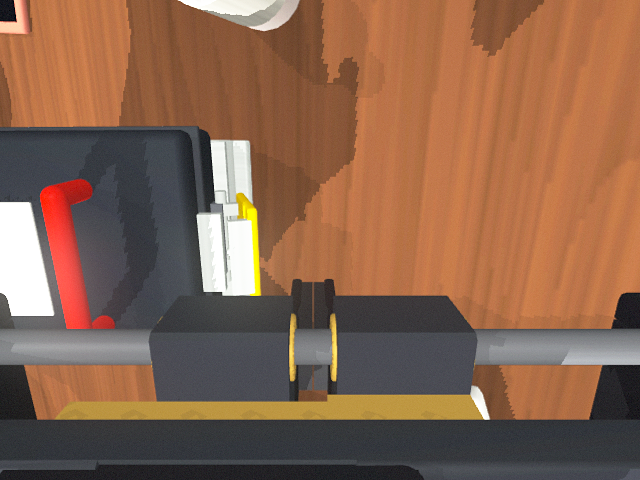

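The fingertips, at (313,290), clear the yellow flap edge at (255,245). Descending in front of it.

```bash
python3 -m creep '-0.004 0 -0.008 0 0 0;-0.004 0 -0.008 0 0 0;-0.004 0 -0.008 0 0 0;-0.004 0 -0.008 0 0 0;-0.004 0 -0.008 0 0 0;-0.004 0 -0.009 0 0 0;-0.004 0 -0.009 0 0 0;0 0 0 0 0 0;0 0 0 0 0 0;0 0 0 0 0 0'
python3 -m creep '-0.003 0 0.0014 0 0 0;-0.003 0 0.0014 0 0 0;-0.003 0 0.0014 0 0 0;-0.003 0 0.0014 0 0 0;-0.003 0 0.0014 0 0 0;-0.002 0 0.0009 0 0 0;-0.002 0 0.0009 0 0 0;0 0 0 0 0 0;0 0 0 0 0 0;0 0 0 0 0 0'
```

```text
time: 10.35
tcp_pos: [599.6, 292.0, 74.5]
eef_rot: [-0.15, 0.684, 0.697, -0.153]
ft_force: [0.8, -1.1, 0.1]
finger_gap: -0.0
grasp_force: 0.0
time: 11.35
tcp_pos: [580.1, 291.9, 82.8]
eef_rot: [-0.151, 0.684, 0.697, -0.154]
ft_force: [-0.1, 0.7, 0.2]
finger_gap: 0.8
grasp_force: 0.0
```

```bash
python3 -m creep '-0.001 0 0.0005 0 0 0;-0.001 0 0.0005 0 0 0;-0.001 0 0.0005 0 0 0;-0.001 0 0.0005 0 0 0;-0.001 0 0.0005 0 0 0;-0.001 0 0.0005 0 0 0;-0.001 0 0.0005 0 0 0;-0.001 0 0.0005 0 0 0;0 0 0 0 0 0;0 0 0 0 0 0'
python3 -m creep '-0.001 0 0.0005 0 0 0;-0.001 0 0.0005 0 0 0;-0.001 0 0.0005 0 0 0;-0.001 0 0.0005 0 0 0;-0.001 0 0.0005 0 0 0;-0.001 0 0.0005 0 0 0;0 0 0 0 0 0;0 0 0 0 0 0;0 0 0 0 0 0;0 0 0 0 0 0'
python3 -c "
from h import *
plan(H['L'],1,-96,-12)"
```

```text
time: 12.35
tcp_pos: [570.5, 291.9, 86.8]
eef_rot: [-0.152, 0.683, 0.697, -0.155]
ft_force: [-0.3, 0.5, -0.5]
finger_gap: 0.6
grasp_force: 0.0
time: 13.35
tcp_pos: [566.1, 291.9, 89.8]
eef_rot: [-0.151, 0.684, 0.697, -0.154]
ft_force: [-0.9, -0.9, 0.4]
finger_gap: 0.4
grasp_force: 0.0
t 13.35 tcp [566.079 291.899  89.836] F [-0.861 -0.877  0.45 ] gap 0.4483714575473884
total mm [ 2.043 -0.969 -1.283] deg [ 0.026  0.117 -0.134] | row m [ 0. -0. -0.] deg [ 0.    0.01 -0.01]
```

```bash
python3 -m creep '-0.001 0 0.0005 0 0 0;-0.001 0 0.0005 0 0 0;-0.001 0 0.0005 0 0 0;-0.001 0 0.0005 0 0 0;0 0 0 0 0 0;0 0 0 0 0 0;0 0 0 0 0 0;0 0 0 0 0 0;0 0 0 0 0 0;0 0 0 0 0 0'
```

```text
time: 14.35
tcp_pos: [565.1, 291.9, 90.4]
eef_rot: [-0.148, 0.684, 0.698, -0.151]
ft_force: [6.6, -0.1, -8.6]
finger_gap: 0.5
grasp_force: 4.8
```

```bash
python3 - <<'E'
from h import *
c,im=wrist("wL6");cv2.imwrite("pics/wL6b.png",np.vstack([im[60:400,:],])[:,:,::-1])
s=camera("side");cv2.imwrite("pics/comb.png",np.hstack([cv2.resize(im[100:400,100:440],(400,353)),cv2.resize(s[250:400,240:410],(400,353),interpolation=2)])[:,:,::-1])
E
```

```text
(no output)
```

View pics/comb.png

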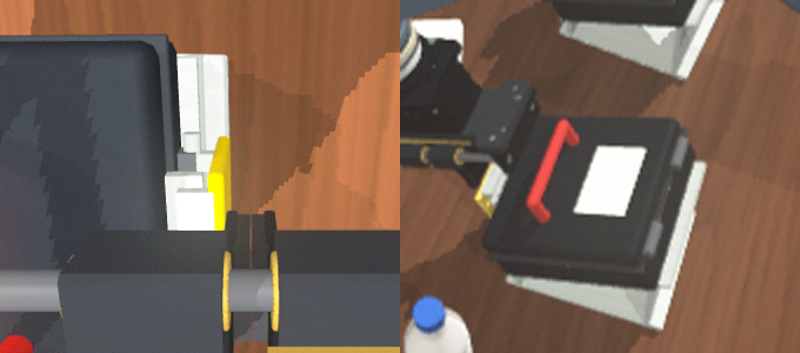

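The snap evidently happened around u = -100, and the finger now meets a firm stop at the shut position. Retreating to check.

```bash
python3 -m creep '0.01 0 -0.005 0 0 0;0.01 0 -0.005 0 0 0;0.01 0 -0.005 0 0 0;0.009 0 0.019 0 0 0;0.017 0 0.036 0 0 0;0.017 0 0.036 0 0 0;0 0 0.01 0 0 0;0 0 0 0 0 0;0 0 0 0 0 0;0 0 0 0 0 0'
python3 - <<'E'
from h import *
c,im=wrist("wL7");s=camera("scene")
cv2.imwrite("pics/comb2.png",np.hstack([cv2.resize(im[60:400,0:400],(400,340)),cv2.resize(s[180:280,380:480],(340,340),interpolation=2)])[:,:,::-1])
plan(H["M"],TH["M"],0,130,rows=10)
E
```

```text
time: 15.45
tcp_pos: [633.1, 291.7, 175.6]
eef_rot: [-0.152, 0.683, 0.697, -0.156]
ft_force: [-0.5, 0.7, -0.0]
finger_gap: 0.7
grasp_force: 0.0
t 15.55 tcp [633.581 291.795 175.923] F [ 0.821 -0.253  0.477] gap 0.07691527313161085
total mm [ -43.194 -307.061   81.897] deg [ 0.076 -0.128 -6.656] | row m [-0.004 -0.031  0.008] deg [ 0.01 -0.01 -0.67]
```

View pics/comb2.png

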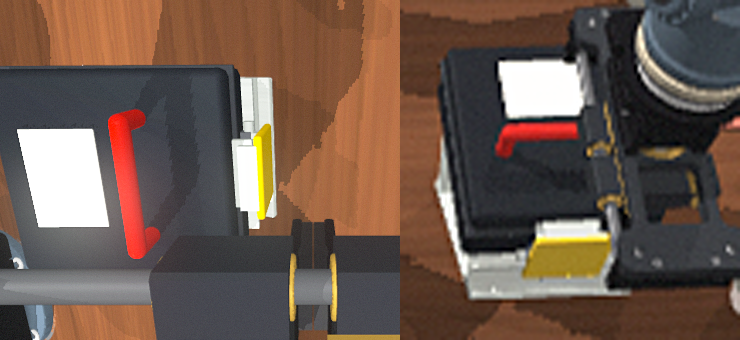

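The left catch now shows a tall yellow face at about (567,250) in the scene crop, as the middle one did, so it is shut. On to the middle case.

```bash
python3 -m creep '-0.005 -0.036 0.013 0 0 -0.9;-0.006 -0.040 0.013 0 0 -0.9;-0.006 -0.042 0.013 0 0 -0.9;-0.006 -0.042 0.013 0 0 -0.9;-0.006 -0.042 0.013 0 0 -0.9;-0.006 -0.042 0.01 0 0 -0.8;-0.005 -0.040 0.007 0 0 -0.7;-0.003 -0.023 0 0 0 -0.6;0 0 0 0 0 0;0 0 0 0 0 0' 60 30
python3 -m creep '0 0 0 0 0 0;0 0 0 0 0 0;-0.004 0 -0.009 0 0 0;-0.004 0 -0.009 0 0 0;-0.004 0 -0.009 0 0 0;-0.004 0 -0.009 0 0 0;-0.004 0 -0.009 0 0 0;-0.004 0 -0.009 0 0 0;0 0 0 0 0 0;0 0 0 0 0 0'
python3 - <<'E'
from h import *
c,im=wrist("wM1");plan(H["M"],TH["M"],0,5,rows=10);bar(c,im)
E
```

```text
time: 16.55
tcp_pos: [591.5, -15.1, 259.2]
eef_rot: [-0.16, 0.723, 0.656, -0.145]
ft_force: [-0.5, 1.0, -0.2]
finger_gap: 52.0
grasp_force: 0.0
time: 17.55
tcp_pos: [568.0, -15.2, 205.7]
eef_rot: [-0.159, 0.723, 0.657, -0.145]
ft_force: [-0.1, 0.7, 0.4]
finger_gap: 52.4
grasp_force: 0.0
t 17.6 tcp [568.37  -15.235 206.057] F [-0.429  0.467  0.624] gap 52.31899331169589
total mm [-30.567   5.033 -61.525] deg [ 0.049  0.156 -0.028] | row m [-0.003  0.001 -0.006] deg [ 0.    0.02 -0.  ]
bar px [ 301  172   22  157 3128] mid [536.869  -7.437 140.   ] len 95.71012779704853 ccw deg -5.0357052252622125
```

```bash
python3 -m creep '-0.004 0.001 -0.008 0 0 0.1;-0.004 0.001 -0.008 0 0 0.1;-0.004 0.001 -0.008 0 0 0.1;-0.004 0.001 -0.008 0 0 0.1;-0.004 0.001 -0.008 0 0 0;-0.004 0.001 -0.008 0 0 0;-0.004 0 -0.007 0 0 0;-0.002 0 -0.006 0 0 0;0 0 0 0 0 0;0 0 0 0 0 0'
python3 -m creep '0 0 0 0 0 0;0 0 0 0 0 0;0 0 0 0 0 0;0 0 0 0 0 0;0 0 0 0 0 0;0 0 0 0 0 0;0 0 0 0 0 0;0 0 0 0 0 0;0 0 0 0 0 0;0 0 0 0 0 0' 0 30
```

```text
time: 18.6
tcp_pos: [538.2, -9.2, 144.8]
eef_rot: [-0.159, 0.72, 0.659, -0.146]
ft_force: [-0.5, -0.8, 0.0]
finger_gap: 52.3
grasp_force: 0.0
time: 19.6
tcp_pos: [539.3, -9.2, 144.7]
eef_rot: [-0.158, 0.721, 0.659, -0.145]
ft_force: [5.2, 0.4, -2.8]
finger_gap: 11.0
grasp_force: 30.0
```

```bash
python3 -m creep '0.001 0 0.001 0 0 0;0 0 0.001 0 0 0;0 0 0.001 0 0 0;0 0 0.001 0 0 0;0 0 0.001 0 0 0;0 0 0.001 0 0 0;0 0 0.001 0 0 0;0 0 0 0 0 0;0 0 0 0 0 0;0 0 0 0 0 0'
```

```text
time: 20.6
tcp_pos: [539.3, -9.2, 149.1]
eef_rot: [-0.158, 0.72, 0.659, -0.145]
ft_force: [6.4, -0.7, -18.9]
finger_gap: 11.3
grasp_force: 30.0
```

The middle lid stopped at 4.4 mm with 19 N, so it is latched. Letting it down and moving on to the right case.

```bash
python3 -m creep '0 0 -0.001 0 0 0;0 0 -0.002 0 0 0;0 0 -0.002 0 0 0;0 0 -0.002 0 0 0;0 0 -0.001 0 0 0;0 0 0 0 0 0;0 0 0 0 0 0;0 0 0 0 0 0;0 0 0 0 0 0;0 0 0 0 0 0'
python3 -m creep '0 0 0 0 0 0;0 0 0 0 0 0;0 0 0 0 0 0;0 0 0 0 0 0;0.004 0 0.009 0 0 0;0.008 0 0.018 0 0 0;0.012 0 0.027 0 0 0;0.012 0 0.027 0 0 0;0.012 0 0.027 0 0 0;0 0 0 0 0 0' 60 30
python3 -c "
from h import *
plan(H['R'],7.5,0,70)"
```

```text
time: 21.6
tcp_pos: [539.3, -9.2, 144.7]
eef_rot: [-0.158, 0.72, 0.659, -0.146]
ft_force: [5.4, -0.8, -0.6]
finger_gap: 11.1
grasp_force: 30.0
time: 22.6
tcp_pos: [590.4, -9.5, 256.2]
eef_rot: [-0.155, 0.721, 0.66, -0.143]
ft_force: [-0.0, 0.2, 0.2]
finger_gap: 51.9
grasp_force: 0.0
t 22.6 tcp [590.378  -9.484 256.205] F [-0.028  0.186  0.162] gap 51.94045012390597
total mm [-101.047 -253.655  -52.764] deg [ 0.068  0.674 12.549] | row m [-0.01  -0.025 -0.005] deg [0.01 0.07 1.25]
```

```bash
python3 -m creep '-0.010 -0.030 0 0 0 1.6;-0.012 -0.036 0 0 0 1.6;-0.013 -0.038 0 0 0 1.6;-0.013 -0.038 0 0 0 1.6;-0.013 -0.038 0 0 0 1.6;-0.012 -0.034 0 0 0 1.6;-0.010 -0.026 0 0 0 1.6;-0.004 -0.014 0 0 0 1.3;0 0 0 0 0 0;0 0 0 0 0 0'
python3 -m creep '0 0 0 0 0 0;-0.003 0 -0.009 0 0 0;-0.003 0 -0.009 0 0 0;-0.003 0 -0.009 0 0 0;-0.003 0 -0.009 0 0 0;-0.002 0 -0.009 0 0 0;0 0 -0.006 0 0 0;0 0 0 0 0 0;0 0 0 0 0 0;0 0 0 0 0 0'
python3 - <<'E'
from h import *
c,im=wrist("wR1");plan(H["R"],TH["R"],0,5,rows=10);bar(c,im)
E
```

```text
time: 23.6
tcp_pos: [499.6, -262.5, 251.4]
eef_rot: [-0.143, 0.645, 0.733, -0.162]
ft_force: [0.1, -0.6, -0.1]
finger_gap: 51.8
grasp_force: 0.0
time: 24.6
tcp_pos: [486.4, -263.3, 201.2]
eef_rot: [-0.141, 0.644, 0.734, -0.162]
ft_force: [-0.7, -0.4, -1.7]
finger_gap: 52.8
grasp_force: 0.0
t 24.65 tcp [ 486.403 -263.283  201.286] F [0.198 0.465 0.252] gap 52.32510059650867
total mm [-24.308  -3.441 -56.755] deg [0.052 0.175 0.06 ] | row m [-0.002 -0.    -0.006] deg [0.01 0.02 0.01]
bar px [ 308  178   23  151 3154] mid [ 460.525 -261.289  140.   ] len 89.62113226487382 ccw deg 7.509668027577671
```

```bash
python3 -m creep '-0.003 0 -0.007 0 0 0;-0.003 0 -0.007 0 0 0;-0.003 0 -0.007 0 0 0;-0.003 0 -0.007 0 0 0;-0.003 0 -0.007 0 0 0;-0.003 0 -0.007 0 0 0;-0.003 0 -0.007 0 0 0;-0.003 0 -0.007 0 0 0;0 0 0 0 0 0;0 0 0 0 0 0'
python3 -m creep '0 0 0 0 0 0;0 0 0 0 0 0;0 0 0 0 0 0;0 0 0 0 0 0;0 0 0 0 0 0;0 0 0 0 0 0;0 0 0 0 0 0;0 0 0 0 0 0;0 0 0 0 0 0;0 0 0 0 0 0' 0 30
python3 -m creep '0 0 0.001 0 0 0;0 0 0.001 0 0 0;0 0 0.001 0 0 0;0 0 0.001 0 0 0;0 0 0.001 0 0 0;0 0 0.001 0 0 0;0 0 0.001 0 0 0;0 0 0 0 0 0;0 0 0 0 0 0;0 0 0 0 0 0'
```

```text
time: 25.65
tcp_pos: [462.0, -263.1, 144.7]
eef_rot: [-0.142, 0.644, 0.734, -0.162]
ft_force: [0.1, -1.0, -0.1]
finger_gap: 52.3
grasp_force: 0.0
time: 26.65
tcp_pos: [463.2, -263.0, 144.6]
eef_rot: [-0.141, 0.645, 0.734, -0.161]
ft_force: [5.5, 1.4, -2.8]
finger_gap: 10.9
grasp_force: 30.0
time: 27.65
tcp_pos: [463.1, -263.0, 151.4]
eef_rot: [-0.141, 0.645, 0.734, -0.161]
ft_force: [4.4, 1.2, -3.5]
finger_gap: 11.2
grasp_force: 30.0
```

The right lid came up freely, so it is unlatched too. Pressing it down and working the catch as before.

```bash
python3 -m creep '0 0 -0.002 0 0 0;0 0 -0.002 0 0 0;0 0 -0.002 0 0 0;0 0 -0.001 0 0 0;0 0 -0.001 0 0 0;0 0 -0.001 0 0 0;0 0 -0.001 0 0 0;0 0 0 0 0 0;0 0 0 0 0 0;0 0 0 0 0 0'
python3 -m creep '0 0 0 0 0 0;0 0 0 0 0 0;0 0 0 0 0 0;0.0042 0.0005 0.0091 0 0 0;0.0042 0.0005 0.0091 0 0 0;0.0042 0.0005 0.0091 0 0 0;0.0042 0.0005 0.0091 0 0 0;0.0042 0.0005 0.0091 0 0 0;0 0 0 0 0 0;0 0 0 0 0 0' 30 30
python3 -m creep '0.02 0.003 -0.009 0 0 0;0.025 0.003 -0.012 0 0 0;0.025 0.003 -0.012 0 0 0;0.025 0.003 -0.012 0 0 0;0.022 0.003 -0.010 0 0 0;0 0 0 0 0 0;0 0 0 0 0 0;0 0 0 0 0 0;0 0 0 0 0 0;0 0 0 0 0 0' 0 20
python3 -c "
from h import *
plan([461,-262.5,140],7.5,-130,-12)"
```

```text
time: 28.65
tcp_pos: [463.2, -263.0, 144.3]
eef_rot: [-0.141, 0.645, 0.734, -0.162]
ft_force: [6.0, 4.8, 9.2]
finger_gap: 11.1
grasp_force: 30.0
time: 29.65
tcp_pos: [483.2, -260.5, 187.6]
eef_rot: [-0.142, 0.644, 0.734, -0.162]
ft_force: [-0.6, 0.3, 0.0]
finger_gap: 25.9
grasp_force: 0.0
time: 30.65
tcp_pos: [599.5, -245.9, 133.2]
eef_rot: [-0.142, 0.645, 0.734, -0.162]
ft_force: [1.0, 0.4, 0.2]
finger_gap: 0.4
grasp_force: 0.0
t 30.65 tcp [ 599.527 -245.938  133.157] F [0.961 0.442 0.243] gap 0.35890776010559805
total mm [-26.743  -1.845 -58.973] deg [0.033 0.141 0.1  ] | row m [-0.003 -0.    -0.006] deg [0.   0.01 0.01]
```

```bash
python3 -m creep '-0.004 0 -0.008 0 0 0;-0.004 0 -0.008 0 0 0;-0.004 0 -0.008 0 0 0;-0.004 0 -0.008 0 0 0;-0.004 0 -0.009 0 0 0;-0.004 -0.001 -0.009 0 0 0;-0.003 -0.001 -0.009 0 0 0;0 0 0 0 0 0;0 0 0 0 0 0;0 0 0 0 0 0'
python3 -m creep '-0.003 0 0.0014 0 0 0;-0.003 -0.001 0.0014 0 0 0;-0.003 0 0.0014 0 0 0;-0.003 -0.001 0.0014 0 0 0;-0.003 0 0.0014 0 0 0;-0.002 -0.001 0.0009 0 0 0;-0.002 0 0.0009 0 0 0;0 0 0 0 0 0;0 0 0 0 0 0;0 0 0 0 0 0'
python3 -m creep '-0.001 0 0.0005 0 0 0;-0.001 0 0.0005 0 0 0;-0.001 0 0.0005 0 0 0;-0.001 -0.001 0.0005 0 0 0;-0.001 0 0.0005 0 0 0;-0.001 0 0.0005 0 0 0;-0.001 0 0.0005 0 0 0;-0.001 -0.001 0.0005 0 0 0;-0.001 0 0.0005 0 0 0;-0.001 0 0.0005 0 0 0'
python3 -m creep '-0.001 0 0.0005 0 0 0;-0.001 0 0.0005 0 0 0;-0.001 0 0.0005 0 0 0;-0.001 -0.001 0.0005 0 0 0;-0.001 0 0.0005 0 0 0;-0.001 0 0.0005 0 0 0;-0.001 0 0.0005 0 0 0;0 0 0 0 0 0;0 0 0 0 0 0;0 0 0 0 0 0'
python3 -c "
from h import *
plan([461,-262.5,140],7.5,-93,-12)"
```

```text
time: 31.65
tcp_pos: [573.5, -247.8, 73.7]
eef_rot: [-0.141, 0.644, 0.734, -0.162]
ft_force: [1.1, -0.2, -0.4]
finger_gap: 0.4
grasp_force: 0.0
time: 32.65
tcp_pos: [554.1, -250.6, 82.1]
eef_rot: [-0.142, 0.644, 0.734, -0.162]
ft_force: [0.2, 1.1, -0.1]
finger_gap: 0.4
grasp_force: 0.0
time: 33.65
tcp_pos: [543.2, -252.8, 87.4]
eef_rot: [-0.143, 0.644, 0.734, -0.163]
ft_force: [-0.6, -0.6, 0.4]
finger_gap: 0.2
grasp_force: 0.0
time: 34.65
tcp_pos: [538.6, -253.8, 89.9]
eef_rot: [-0.14, 0.645, 0.734, -0.161]
ft_force: [4.8, -0.9, -7.9]
finger_gap: 0.3
grasp_force: 3.8
t 34.65 tcp [ 538.649 -253.777   89.88 ] F [ 4.801 -0.893 -7.914] gap 0.3221753241317096
total mm [ 0.888  1.617 -0.06 ] deg [0.046 0.357 0.044] | row m [ 0.  0. -0.] deg [0.   0.04 0.  ]
```

The stop came at the same place as on the left. Retreating up and clear, then a final look.

```bash
python3 -m creep '0.01 0.001 -0.005 0 0 0;0.01 0.001 -0.005 0 0 0;0.01 0.001 -0.005 0 0 0;0.009 0 0.019 0 0 0;0.017 0 0.036 0 0 0;0.017 0 0.036 0 0 0;0 0 0.03 0 0 0;0 0 0.03 0 0 0;0 0 0.03 0 0 0;0 0 0 0 0 0'
python3 -m creep '0 -0.03 0 0 0 0;0 -0.04 0 0 0 0;0 -0.04 0 0 0 0;0 -0.04 0 0 0 0;0 -0.04 0 0 0 0;0 -0.04 0 0 0 0;0 -0.03 0 0 0 0;0 0 0 0 0 0;0 0 0 0 0 0;0 0 0 0 0 0'
python3 - <<'E'
from h import *
s=camera("scene");cv2.imwrite("pics/fin.png",cv2.resize(s[185:345,180:500],(800,400),interpolation=2)[:,:,::-1])
print(read_state()["ft_force"])
E
```

```text
time: 35.65
tcp_pos: [612.2, -251.3, 261.7]
eef_rot: [-0.138, 0.645, 0.734, -0.161]
ft_force: [0.7, 0.2, 0.0]
finger_gap: 0.3
grasp_force: 0.0
time: 36.65
tcp_pos: [610.4, -508.9, 255.6]
eef_rot: [-0.143, 0.644, 0.734, -0.162]
ft_force: [0.8, 0.4, 0.7]
finger_gap: 0.3
grasp_force: 0.0
[ 0.096 -0.043  0.5  ]
```

View pics/fin.png

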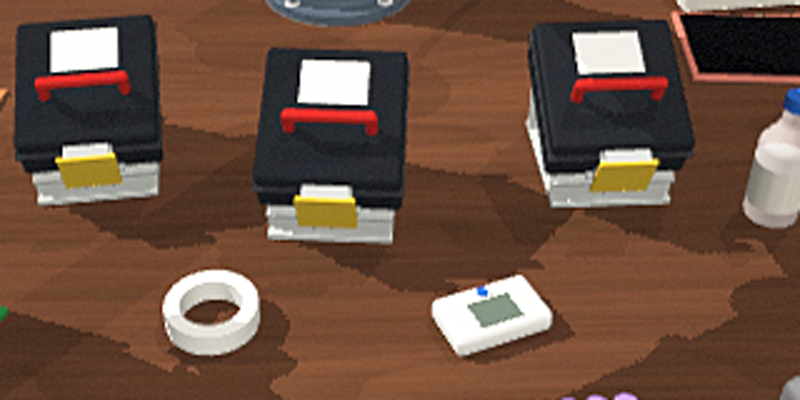

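All three catches, at (89,170), (325,212) and (625,175), show the same tall yellow face, so they are shut. The lids are down and the other things have not moved.

```bash
python3 -c "
from workcell import *
print(sign_off())"
```

```text
the job is handed in; nothing more can be done
None
```

I tugged all three lids from left to right: the left and right ones were undone and are now pressed down and snapped shut, the middle one was already latched, and the job was handed in at about 37 s.

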